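# Find and release the latched key of a bench test set

### The arm

A 7-joint arm with a two-finger parallel gripper is mounted at the origin on the work surface. World frame = base frame: x ahead of the robot, y to its left, z up, the work surface at z = 0. Lengths are in m, angles in rad, forces in N, time in s.
With the tool pointing down it reaches from about 0.4 to 0.85 m from the base axis. Payload 6.9 kg.
Tool frame: the origin (TCP) lies midway between the tips of the shut fingers; the grasp point (between the pads) lies behind it (ctrl.pinch_z is the z of the grasp point in the tool frame, in m); z points along the fingers, y is the line along which they close (so a half turn about z gives the same grasp; the last joint's range is limited). The gripper opens to 85 mm and grips with 20 to 120 N. Pads are 22 mm wide; open, the fingers measure 114 mm over their backs; the gripper's body (76 mm by 85 mm) begins 54 mm behind the grasp point. The pads swing forward as they close: fully open they stand 13 mm farther back than shut.
Start: joints at [-1.224, 0.507, -0.238, 1.5, 0.126, 1.149, -0.155], TCP at [0.149, 0.607, 0.231] pointing down, gripper open.
Joint ranges: [-3.08, 3.08], [-0.24, 2.05], [-1.43, 1.35], [0, 2.5], [-1.52, 4.66], [0.17, 1.96], [-2.89, 2.89]. Speed limits (rad/s): [2.39, 2.39, 3.14, 3.14, 3.14, 3.14, 3.14].

### API

Orientations are given as a unit quaternion [w, x, y, z].
In Python, from station import ctrl, get_state, vision, ticket, models gives the robot as it stands. Calls block until the motion is done:
- ctrl.movep(position, orientation): joint-space move of the TCP to a pose.
- ctrl.movel(position, frame=None, max_speed=0.15): straight line of the TCP; frame=None keeps the orientation; max_speed is the mean speed in m/s.
- ctrl.set_joints(angles): joint-space move.
- ctrl.ungrasp() and ctrl.close_gripper(force=None): open the fingers fully, or close them until they stop; force is the grip in N (None keeps the last).
- ctrl.pause(seconds).
- ctrl.ik(position, orientation): joint angles nearest the present ones, or None.
- get_state(): the state.
- vision.grab_frame(name): name is "scene" or "top"; returns (picture, depth): 420x560x3 uint8, blue, green, red; 420x560 float32, m along the optical axis (not along the pixel's ray), 0 where there is no reading.
- vision.camera_info(name): a dict with "mtx" (3x3 intrinsics, pixels), "R" (3x3) and "t" (3): a world point X has camera coordinates R X + t. Camera axes: x right, y down, z forward; pixel columns grow to the right and rows downward; lengths in m; the calibration is good to about 2 mm. A picture is of the moment at which its call begins. camera_info takes no time and is no camera call.
A pose or a line that the arm cannot do raises ctrl.Unreachable and nothing moves.
- ticket.close_job(): hands the job in; it is judged then, once.
Trained networks look in the newest picture that a camera, given by its name, has taken for a name from the list of things; names that differ only in an ending like _2 or _b are one class to them, and where a whole thing is asked for, a point or a joint stands for the part that bears it (a point fixed in the world has none). Each returns a list of dicts, best first, with "p" (0 to 1); they miss things now and then, are a little off and sometimes report something else, mostly with a low value. They report only what shows in the picture. A call takes as long as a camera call.
- models.recognise(camera, target): "point" ([column, row] in pixels, amid what is visible of it).
- models.masks_of(camera, target): "mask" (420x560 bool, what is visible of it) and "point" ([column, row] in pixels, amid what is visible of it).
The state is a dict: "time": time; "qpos": joint angles; "qd": joint speeds; "tau": joint torques, N m; "tcp_pos": TCP position; "eef_rot": TCP orientation; "contact_force": force on the tool from outside, world axes, zero at the start; "wrist_torque": the same for the moment, N m; "width": finger opening in m; "gripper_force": force on a finger pad.
Only numpy, scipy, OpenCV 4.12 (cv2) and the standard library are available. Lean on these libraries where they do the work, as an engineer would, in place of code of your own. Each camera call takes 0.05 s, during which the arm holds its last target. There are 200 camera calls.

### The job

One of the four identical push keys on the bench test set has been left latched down. With closed fingertips tap each of the four keys lightly, one after another along the row, beginning with the key next to the round dial, without pushing any key in; take the finger off the keys, and then press the one that is latched down to its stop and let go, so that it springs up level with the others. Do not push in the keys that are up, and leave the board, bottle, screwdriver and bin where they are.

Things in the scene. Friction and masses are not known exactly. Their poses are not given: they have to be found in the camera images.
- console: the bench test set: fixed grey metal box, 130 mm (x) by 280 mm (y) by 70 mm high. Origin: centre of its underside, on the bench; z up, x away from the robot at yaw 0. A round black dial (42 mm across, top 90 mm over the bench) stands on its deck at y = +105 mm; the four key places are at x = 0, y = +50, +5, -40 and -85 mm, the first next to the dial
- key_a: one of four identical white push keys, 24 mm square, each in a 34 mm bezel 4 mm high. Any key may be in any of the four places, and the latched one must be found. Origin: centre of the cap's flat top (goes down with the key); z up, x and y as the console's. Top over the bench: 88 mm when up, 83 mm when latched, 78 mm at the stop
- key_b: one of the four identical keys, as key_a; same origin. Any key that is up is springy: it starts to give at 1.5 N and takes 0.45 N more per mm (2.4 N at 2 mm). Going in more than 6.5 mm counts as pushed in
- key_c: one of the four identical keys, as key_a; same origin. Whichever key is latched feels firm up to about 4 N. Its catch lets go 3.5 mm below the latched height, at about 6 N; the stop is 1.5 mm lower, at about 6.5 N
- key_d: one of the four identical keys, as key_a; same origin. Once its catch has let go, the latched key springs all the way up as the finger leaves, and does not latch again
- board: bystander: loose green circuit board on an aluminium plate, 100 x 170 mm, up to 30 mm high, beyond the console. Origin: centre of its underside
- bottle: bystander: loose white bottle, 48 mm across, 140 mm tall, standing off the console's dial end. Origin: centre of its underside
- screwdriver: bystander: loose screwdriver lying on the bench on the robot's side of the console. Origin: under its middle; its x axis runs along it
- bin: bystander: loose open red parts bin 110 x 90 x 50 mm off the console's other end. Origin: centre of its underside

How it is judged:
By the outcome, as a careful person would: the job done as asked, in the order asked, and still so for the second after the job is handed in, with the robot touching nothing.
It also fails if it takes over 51 s, if anything falls off the work surface, if the arm or the gripper's body presses on something with over 40 N, if the wrist force passes 120 N, or if a joint passes its speed limit or range.

## Working session

There is one attempt and no reset: what is moved stays moved. The work goes in short steps, each a Python script; the robot and the scene stay as the last script left them, time stands still between calls to the robot, and variables do not carry over. Pictures are saved under pics/ and viewed, at most 10 in all, crops included, and the job is handed in when it is done.

```bash
mkdir -p pics
cat > h.py <<'E'
import numpy as np, cv2
from station import ctrl, get_state, vision, ticket, models
def world(cam, depth):
    c=vision.camera_info(cam); K=np.array(c["mtx"]);R=np.array(c["R"]);t=np.array(c["t"]).ravel()
    v,u=np.mgrid[:420,:560]
    P=np.stack([(u-K[0,2])/K[0,0]*depth,(v-K[1,2])/K[1,1]*depth,depth],-1)
    return (P-t)@R
E
python3 - <<'E'
from h import *
for c in("top","scene"):
    im,d=vision.grab_frame(c); cv2.imwrite(f"pics/{c}.png",im); np.savez(f"{c}.npz",im=im,d=d)
    W=world(c,d)
    for n in("console","key_a"):
        for r in models.masks_of(c,n)[:6]:
            m=r["mask"]&(d>0); print(c,n,round(r["p"],2),np.round(r["point"]),m.sum(),np.round(np.median(W[m],0),4) if m.any() else "")
    i=vision.camera_info(c); R=np.array(i["R"]);print("campos",-R.T@np.array(i["t"]).ravel())
s=get_state(); print(s["time"],s["tcp_pos"],s["eef_rot"],s["contact_force"],s["width"],ctrl.pinch_z)
E
```

```text
top console 0.62 [254. 235.] 7281 [0.5392 0.1158 0.0694]
top key_a 0.57 [270. 237.] 93 [0.5378 0.0756 0.0874]
top key_a 0.45 [291. 237.] 125 [0.5405 0.03   0.0824]
top key_a 0.43 [224. 236.] 134 [0.5382 0.1651 0.0868]
campos [0.52022182 0.03640377 0.99602759]
scene console 0.91 [331. 256.] 8299 [0.5641 0.1662 0.0696]
scene key_a 0.67 [303. 206.] 111 [0.541  0.0337 0.0825]
scene key_a 0.6 [316. 218.] 171 [0.5421 0.0804 0.0864]
scene key_a 0.59 [326. 229.] 173 [0.5413 0.1237 0.0868]
scene key_a 0.58 [343. 242.] 184 [0.5394 0.1692 0.0866]
campos [1.00470078 0.74057254 0.79663133]
0.3 [0.14903315 0.60680269 0.23097301] [-4.10664513e-05  1.20096579e-01  9.92762165e-01 -3.06462064e-04] [ 0.30582146 -0.17684371 -0.77543667] 0.08527839859308883 -0.0187
```

View pics/top.png

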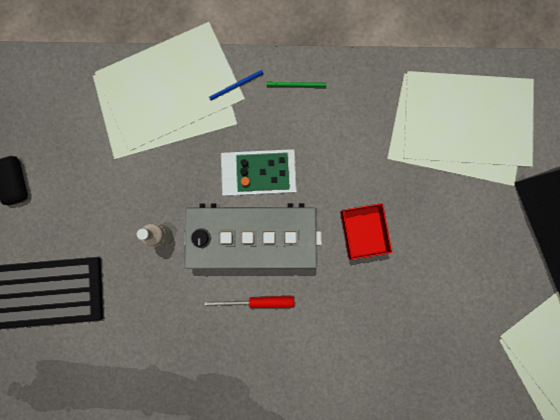

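View pics/scene.png

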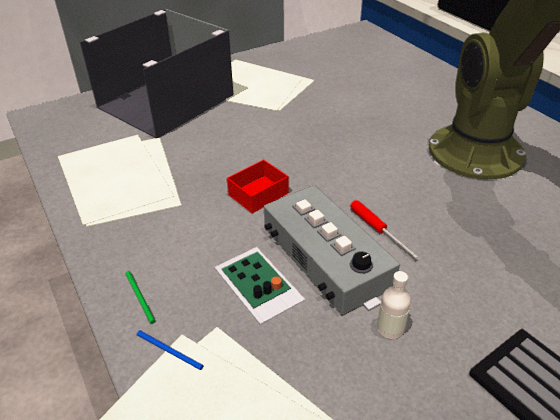

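Run:
```python
from h import *
for c in("top","scene"):
    f=np.load(f"{c}.npz");im,d=f["im"].astype(int),f["d"];W=world(c,d)
    x,y,z=W[...,0],W[...,1],W[...,2]
    box=(abs(x-.54)<.09)&(abs(y-.12)<.18)
    deck=box&(abs(z-.07)<.003); p=W[deck][:,:2]
    r=cv2.minAreaRect((p*1000).astype(np.float32)); print(c,"deck",deck.sum(),r, "medz",np.median(z[deck]))
    wh=(box&(z>.078)&(z<.095)&(im.min(-1)>150)).astype(np.uint8)
    n,l,s,ce=cv2.connectedComponentsWithStats(wh)
    for i in range(1,n):
        if s[i,4]>25:
            q=W[l==i]; print("white",s[i,4],np.round(ce[i]),np.round(np.median(q,0),4),"mid",np.round((np.percentile(q,3,0)+np.percentile(q,97,0))/2,4))
    dk=box&(z>.08)&(z<.1)&(im.max(-1)<80); print("dial",dk.sum(),np.round(np.median(W[dk],0),4))
```

```text
top deck 6263 ((538.5267944335938, 138.07150268554688), (129.4867401123047, 323.7962646484375), 0.8901944756507874) medz 0.06955944914977015
white 118 [225. 237.] [0.5383 0.1653 0.0873] mid [0.5383 0.1653 0.0874]
white 118 [247. 237.] [0.539  0.1196 0.0872] mid [0.539  0.1195 0.0871]
white 113 [268. 237.] [0.5396 0.0756 0.0873] mid [0.5397 0.0753 0.0872]
white 118 [290. 237.] [0.5404 0.0299 0.0825] mid [0.5405 0.0299 0.0821]
dial 202 [0.5375 0.2192 0.0892]
scene deck 5076 ((537.865234375, 114.26063537597656), (132.10594177246094, 282.68951416015625), 1.1941595077514648) medz 0.07045348112981499
white 99 [303. 204.] [0.5403 0.0319 0.0832] mid [0.5393 0.0304 0.0826]
white 102 [316. 215.] [0.5403 0.0773 0.0884] mid [0.5385 0.0756 0.0875]
white 114 [329. 227.] [0.5385 0.1218 0.088 ] mid [0.5378 0.12   0.0874]
white 119 [343. 241.] [0.5375 0.1665 0.0879] mid [0.5371 0.1649 0.0876]
dial 244 [0.539  0.2241 0.0896]
```

The pictures show the four keys in a row at top-view columns 225, 247, 268 and 290, row 237. The dial is at (200, 238). The key at column 290, farthest from the dial, is about 5 mm lower (82.5 mm against 87.3 mm), so it is the latched one. Next I'll close the fingers and move above the first key.

Run:
```python
from h import *
ctrl.close_gripper()
ctrl.movep([.538,.165,.23],[0,0,1,0])
s=get_state(); print(s["time"],s["tcp_pos"],s["eef_rot"],s["width"])
ctrl.movel([.538,.165,.098],max_speed=.1)
s=get_state(); print(s["time"],s["tcp_pos"])
for k in range(3):
    t=get_state()["time"]; ctrl.pause(.1); s=get_state(); print(np.round(s["contact_force"],2),s["time"]-t)
ctrl.movel([.538,.165,.097],max_speed=.02); s2=get_state(); print(s2["time"]-s["time"],s2["tcp_pos"],s2["contact_force"])
im,d=vision.grab_frame("scene"); cv2.imwrite("pics/s2.png",cv2.resize(im[120:340,200:480],None,fx=2.5,fy=2.5))
```

```text
3.175 [0.53767935 0.16630464 0.23000155] [-7.20285688e-05 -8.79757567e-04  9.99999560e-01  3.18421686e-04] -0.00011658362771480248
4.6417 [0.53836849 0.16510239 0.0985704 ]
[ 0.29  0.58 -0.11] 0.09999999999999964
[-0.64 -0.11  0.2 ] 0.10000000000000053
[-0.28 -0.04  0.27] 0.09999999999999964
0.25 [0.53790982 0.1650013  0.09691073] [-0.05473691  0.28472359  0.44710174]
```

View pics/s2.png

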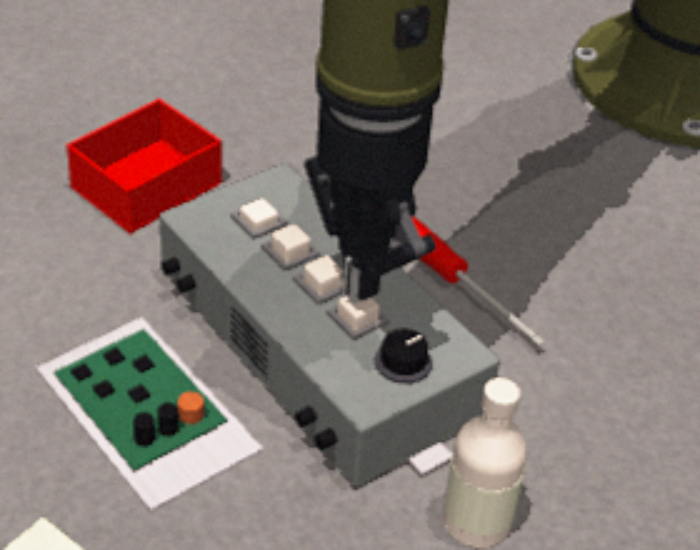

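```bash
cat >> h.py <<'E'
KEYS=[(.538,.165,.088),(.5385,.120,.088),(.539,.0756,.088),(.540,.030,.083)]
def fz(n=6):
    a=[]
    for _ in range(n): ctrl.pause(.02); a.append(get_state()["contact_force"][2])
    return float(np.mean(a))
def tap(x,y,top):
    ctrl.movel([x,y,top+.0025],max_speed=.08); ctrl.pause(.15); b=fz(12); z=top+.0025; hit=False
    while not hit and z>top-.003:
        z-=.0005; ctrl.movel([x,y,z],max_speed=.02); f=fz()-b
        hit=f>1.0 and fz(8)-b>1.0
    s=get_state(); print("tap",hit,round(b,2),"f",round(f,2),"z",round(z,4),np.round(s["tcp_pos"],4),s["time"])
    ctrl.movel([x,y,.1],max_speed=.08)
    return hit
E
python3 - <<'E'
from h import *
print(tap(*KEYS[0]))
E
```

```text
tap True -0.15 f 1.7 z 0.088 [0.5381 0.165  0.0881] 7.725
True
```

Run:
```python
from h import *
for k in KEYS[1:]:
    ctrl.movel([k[0],k[1],.1],max_speed=.1)
    if not tap(*k): break
print(get_state()["time"])
im,d=vision.grab_frame("scene"); W=world("scene",d)
for k in KEYS:
    m=(abs(W[...,0]-k[0])<.009)&(abs(W[...,1]-k[1])<.009)&(abs(W[...,2]-.085)<.008); print(m.sum(),np.median(W[m][:,2]) if m.any() else "")
```

```text
tap True 0.07 f 1.33 z 0.088 [0.5386 0.12   0.0881] 11.125
tap True -0.15 f 1.31 z 0.088 [0.5391 0.0756 0.0881] 14.5167
tap True -0.03 f 2.57 z 0.083 [0.5401 0.03   0.0832] 17.9917
18.35
72 0.08825761261267977
66 0.08856897437557001
63 0.08889850861125287
53 0.08358617559579755
```

All four taps registered, none of the up keys went in, and the last key is still latched. Next I'll press it to its stop.

Run:
```python
from h import *
x,y,_=KEYS[3]
ctrl.pause(.3); b=fz(12)
ctrl.movel([x,y,.084],max_speed=.06)
z=.083
while z>.0745:
    z-=.0005; ctrl.movel([x,y,z],max_speed=.02); f=fz(4)-b; p=get_state()["tcp_pos"][2]
    print(round(z,4),round(p,4),round(f,2))
    if f>10: break
ctrl.pause(.2)
ctrl.movel([x,y,.1],max_speed=.05); ctrl.movel([x,y,.22],max_speed=.15)
ctrl.pause(.3)
for c in("scene","top"):
  im,d=vision.grab_frame(c); W=world(c,d)
  for k in KEYS:
    m=(abs(W[...,0]-k[0])<.009)&(abs(W[...,1]-k[1])<.009)&(abs(W[...,2]-.085)<.008); print(c,m.sum(),np.median(W[m][:,2]) if m.any() else "")
  if c=="scene": cv2.imwrite("pics/s3.png",im)
print(get_state()["time"])
```

```text
0.0825 0.0827 3.73
0.082 0.0821 3.96
0.0815 0.0815 4.25
0.081 0.081 4.35
0.0805 0.0805 5.19
0.08 0.08 5.27
0.0795 0.0796 6.13
0.079 0.079 5.42
0.0785 0.0786 5.77
0.078 0.0781 6.97
0.0775 0.078 10.77
scene 71 0.08861099732213612
scene 60 0.0886691029041764
scene 59 0.08827293765108121
scene 50 0.08825269853739195
top 79 0.08751742127652025
top 0 
top 0 
top 0 
24.95
```

View pics/s3.png

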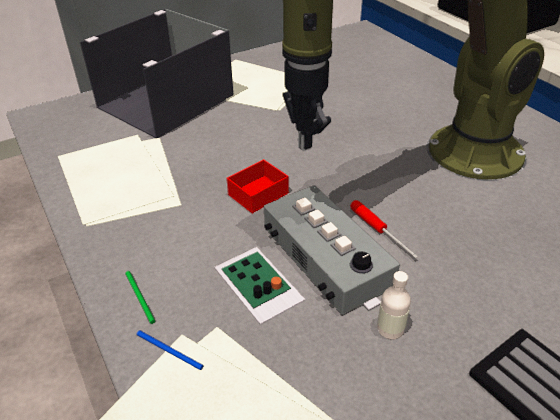

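The picture shows the arm clear of everything and all four keys level at about 88 mm (columns 303–343, rows 205–242). The board, bottle, screwdriver and bin have not moved.

```bash
python3 -c "
from h import *
print(ticket.close_job())"
```

```text
the job is handed in; nothing more can be done
None
```

The job is handed in: I tapped all four keys in order from the dial without pushing any in, then pressed the latched one (farthest from the dial) to its stop, and it sprang up level with the others at about 88 mm.

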